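Run the fingertips along a row of roller tappets

TASK

Check the cylinder head's roller tappets for sticking: with the fingertips, stroke lightly along the row of five sprung rollers from the yellow tag to the blue tag, so that each in turn dips about 4 mm and springs back. Press gently, never pushing a tappet down near its bottom stop (10 mm) or pinching and pulling one up, and leave the loose bush, valve, dish and wrench alone. Finish with the hand clear and all rollers up.

Things in the scene. Friction and masses are not known exactly. Their poses are not given: they have to be found in the camera images.
- head: Cast aluminium cylinder head on a low dark frame, fixed to the bench; 170 mm (its x) by 280 mm (its y), flat deck on top 90 mm above the bench. Origin at the bench under its centre, z up. The row of five sprung roller tappets runs along its y axis through the middle of the deck (x = 0).
- yellow_tag: Yellow disc, diameter 24 mm, 5 mm thick, fixed flat on the deck on the line of the row, 40 mm beyond the centre of the last roller at one end. It marks the end of the row to start from; which end differs from start to start. Origin at the centre of its underside.
- blue_tag: Blue disc of the same size, likewise on the deck beyond the other end of the row: where the stroke ends.
- roller1: Steel roller 1 on top of tappet 1 (at the +y end of the row, y = +84 mm in the head's frame): diameter 20 mm, 22 mm long, free to spin about its axis, which lies level across the row (along the head's x). Origin at the centre of the roller, 115 mm above the bench at rest, so its top is 125 mm above the bench; it spins, so use its position only. It stands clear of the deck; rollers are 42 mm apart centre to centre.
- roller2: Steel roller 2 on top of tappet 2 (y = +42 mm): diameter 20 mm, 22 mm long, free to spin about its axis, which lies level across the row (along the head's x). Origin at the centre of the roller, 115 mm above the bench at rest, so its top is 125 mm above the bench; it spins, so use its position only. It stands clear of the deck; rollers are 42 mm apart centre to centre.
- roller3: Steel roller 3 on top of tappet 3 (the middle one, y = 0): diameter 20 mm, 22 mm long, free to spin about its axis, which lies level across the row (along the head's x). Origin at the centre of the roller, 115 mm above the bench at rest, so its top is 125 mm above the bench; it spins, so use its position only. It stands clear of the deck; rollers are 42 mm apart centre to centre.
- roller4: Steel roller 4 on top of tappet 4 (y = -42 mm): diameter 20 mm, 22 mm long, free to spin about its axis, which lies level across the row (along the head's x). Origin at the centre of the roller, 115 mm above the bench at rest, so its top is 125 mm above the bench; it spins, so use its position only. It stands clear of the deck; rollers are 42 mm apart centre to centre.
- roller5: Steel roller 5 on top of tappet 5 (at the -y end, y = -84 mm): diameter 20 mm, 22 mm long, free to spin about its axis, which lies level across the row (along the head's x). Origin at the centre of the roller, 115 mm above the bench at rest, so its top is 125 mm above the bench; it spins, so use its position only. It stands clear of the deck; rollers are 42 mm apart centre to centre.
- tappet1 (a joint): How far tappet 1 (with roller 1) is pushed straight down, in m: about 0 at rest, 0.010 at its bottom stop, negative when pulled up out of its bore. It is spring-loaded, about 0.6 N per mm, and rises again by itself.
- tappet2 (a joint): How far tappet 2 (with roller 2) is pushed straight down, in m: about 0 at rest, 0.010 at its bottom stop, negative when pulled up out of its bore. It is spring-loaded, about 0.6 N per mm, and rises again by itself.
- tappet3 (a joint): How far tappet 3 (with roller 3) is pushed straight down, in m: about 0 at rest, 0.010 at its bottom stop, negative when pulled up out of its bore. It is spring-loaded, about 0.6 N per mm, and rises again by itself.
- tappet4 (a joint): How far tappet 4 (with roller 4) is pushed straight down, in m: about 0 at rest, 0.010 at its bottom stop, negative when pulled up out of its bore. It is spring-loaded, about 0.6 N per mm, and rises again by itself.
- tappet5 (a joint): How far tappet 5 (with roller 5) is pushed straight down, in m: about 0 at rest, 0.010 at its bottom stop, negative when pulled up out of its bore. It is spring-loaded, about 0.6 N per mm, and rises again by itself.
- bush: Loose brass bush (short tube), 28 mm across, 24 mm high, standing on the deck beside the row; leave alone. Origin at the centre of its underside.
- valve: Loose steel engine valve standing on its 36 mm head, stem up, 95 mm high, on the bench beside the cylinder head; leave alone. Origin at the centre of its underside.
- dish: Loose red round parts dish, 90 mm across, 30 mm high, on the bench beside the cylinder head; leave alone. Origin at the centre of its underside.
- wrench: Loose steel wrench, 150 mm long, lying on the bench on the robot's side of the cylinder head; leave alone. Origin under its middle.

How it is judged:
By the outcome, as a careful person would: the job done as asked, in the order asked, and still so for the second after the job is handed in, with the robot touching nothing.
It also fails if it takes over 48 s, if anything falls off the work surface, if the arm or the gripper's body presses on something with over 40 N, if the wrist force passes 120 N, or if a joint passes its speed limit or range.

ROBOT

A 6-joint arm with a two-finger parallel gripper is mounted at the origin on the work surface. World frame = base frame: x ahead of the robot, y to its left, z up, the work surface at z = 0. Lengths are in mm, angles in rad, forces in N, time in s.
With the tool pointing down it reaches from about 400 to 925 mm from the base axis. Payload 12.5 kg.
Tool frame: the origin (TCP) lies on the centre line of the jaws, within the pads' length; the fingertips stand 14 mm ahead of it and the grasp point (between the pads) lies 5 mm behind it; z points along the fingers, y is the direction in which the jaws open and shut (so a half turn about z gives the same grasp; the last joint's range is limited). The gripper opens to 95 mm and grips with 3 to 60 N. Pads are 20 mm wide; open, the fingers measure 119 mm over their backs; the gripper's body (75 mm by 180 mm) begins 59 mm behind the grasp point.
Start: joints at [1.086, 0.491, 1.559, -0, 1.092, -0.106], TCP at [231.113, 580.717, 228.661] pointing down, gripper open.
Joint ranges: [-3.1, 3.1], [-0.84, 2.19], [0.05, 2.79], [-1.13, 4.28], [0.06, 2.93], [-2.69, 2.69]. Speed limits (rad/s): [2.22, 2.22, 2.79, 3.14, 3.14, 3.14].

INTERFACE

Orientations are given as [roll, pitch, yaw] about the fixed x, y, z axes, in that order (R = Rz(yaw) Ry(pitch) Rx(roll)).
In Python, from cell import * gives the robot as it stands.
- The arm moves only by the tool play_rows, never from a script. Its argument "moves" is a list of rows, each a list of 7 numbers: the shift along the tool's x, y, z in m, then the turn, a rotation vector about the tool's x, y, z in rad, then the opening in per cent of the stroke, from 0 (shut) to 100 (fully open). In form: [[tx, ty, tz, ax, ay, az, claw], ...]. A call has 1 to 8 rows; each row shifts and turns the pose as measured when the row begins, along the tool's axes as they then stand; what a row does not reach is not made up. A row lasts 1/10 s, in which the tool goes at most 50 mm and 8.59 degrees, less where a joint would pass 70% of its speed; a pose out of reach is approached as far as the arm can. A call is refused whole if a number of a shift passes 0.05 or a number of a turn 0.15, either way. A call with a gripper value outside its range is refused whole. The fingers move at their own pace and stop on an object; the grip force is fixed at half the most. Time passes only in rows, so rows that do not move let the fingers close. It gives the time, the measured TCP pose, the force and the opening at its end, in the units of the state.
- state(): the state, without advancing time (a new reading comes with each control period).
- read_camera(name): name is "side" or "top"; returns a dict with "img" (400x640x3 uint8, red, green, blue), "fx", "fy", "cx", "cy" (pixels), "R" (3x3) and "t" (3): a world point X has camera coordinates R X + t. Camera axes: x right, y down, z forward; pixel columns grow to the right and rows downward; lengths in mm; the calibration is good to about 2 mm. A picture is of the moment at which its call begins. There is no depth.
- job_done(): hands the job in, once; it reports no verdict.
The state is a dict: "t": time; "joints": joint angles; "qvel": joint speeds; "tau": joint torques, N m; "eef_pos": TCP position; "tcp_rot": TCP orientation; "ft_force": force on the tool from outside, world axes, zero at the start; "moment": the same for the moment, N m; "opening": opening from 0.0 (shut) to 1.0 (fully open).
Only numpy, scipy, OpenCV 4.12 (cv2) and the standard library are available. Lean on these libraries where they do the work, as an engineer would, in place of code of your own. Each camera call takes 0.05 s, during which the arm holds its last target.

## Working session

There is one attempt and no reset: what is moved stays moved. The work goes in short steps, Python scripts to look and compute and a tool call to move; the robot and the scene stay as the last step left them, time stands still between calls to the robot, and variables do not carry over. Pictures are saved under pics/ and viewed, and the job is handed in when it is done.

Besides the shell and the picture viewer there is one more tool, called after "Request:" in YAML: its name, and indented under it one key for each argument. play_rows: Moves the arm, as the interface text tells. Its arguments: {"type":"object","properties":{"moves":{"type":"array"}},"required":["moves"]}

```bash
mkdir -p pics
python3 - <<'E'
from cell import *
import cv2,json,numpy as np
s=state(); print(s)
for n in("side","top"):
    c=read_camera(n); cv2.imwrite(f"pics/{n}0.png",c["img"][:,:,::-1])
    np.savez(f"{n}.npz",**c); print(n,c["fx"],c["fy"],c["cx"],c["cy"],c["R"],c["t"])
E
```

```text
{'t': 0.0, 'joints': array([ 1.08641335e+00,  4.91544676e-01,  1.55944988e+00,  2.40583555e-05,
        1.09167237e+00, -1.05554507e-01]), 'qvel': array([-0.00080037, -0.00018424,  0.00141487, -0.00271315,  0.00142984,
       -0.00077771]), 'tau': array([-1.58575054e-03, -6.12653804e+01, -2.58169234e+01,  6.91831182e-02,
        4.83678246e-02, -1.12982455e-04]), 'eef_pos': array([230.98875868, 580.51043075, 228.07083276]), 'tcp_rot': array([-3.14052661e+00, -1.34401803e-04,  2.76275301e+00]), 'ft_force': array([0.19594856, 0.09832305, 0.25643424]), 'moment': array([ 0.01667034, -0.01568914,  0.01304756]), 'opening': 1.0000954716855714}
side 506.75751906143694 506.75751906143694 318.7287678104335 199.84019972386926 [[ 0.76719133 -0.64130252 -0.01218758]
 [-0.4995177  -0.58543866 -0.63854807]
 [ 0.4023674   0.49597646 -0.76948543]] [-449.19052238  342.1947818   801.3591937 ]
top 421.1372272770222 421.1372272770222 317.37160499746795 202.88439306749024 [[-0.01073268 -0.99975565  0.01932501]
 [-0.99731538  0.00930252 -0.07263259]
 [ 0.07243508 -0.02005267 -0.99717153]] [-6.89330283e-01  5.92532336e+02  7.10116552e+02]
```

View pics/side0.png

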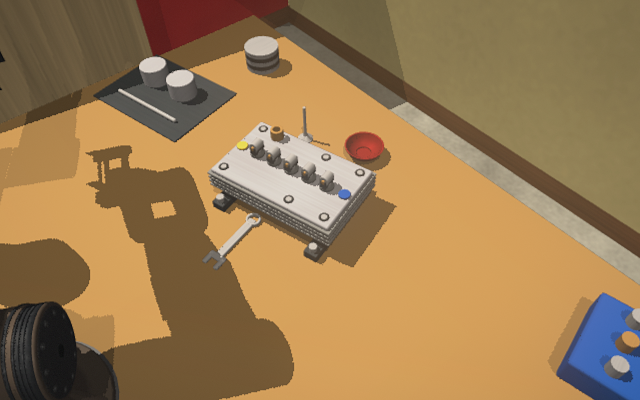

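View pics/top0.png

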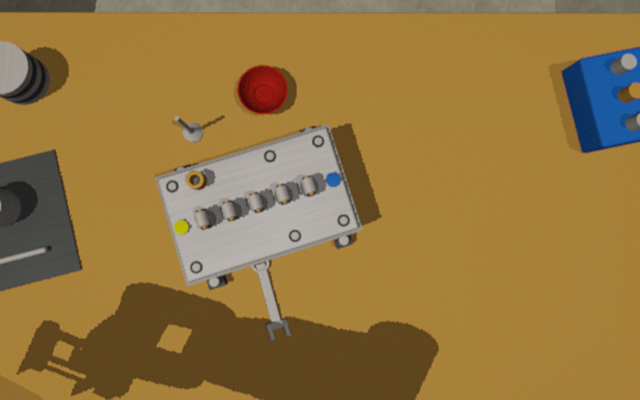

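The top view shows yellow at about (181,228), blue at about (333,180), and the rollers between them. I'll enlarge both views.

Run:
```python
import cv2
a=cv2.imread("pics/top0.png")[160:250,165:350]; cv2.imwrite("pics/topc.png",cv2.resize(a,None,fx=4,fy=4,interpolation=cv2.INTER_CUBIC))
a=cv2.imread("pics/side0.png")[120:220,220:380]; cv2.imwrite("pics/sidec.png",cv2.resize(a,None,fx=5,fy=5,interpolation=cv2.INTER_CUBIC))
```

```text
(no output)
```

View pics/topc.png

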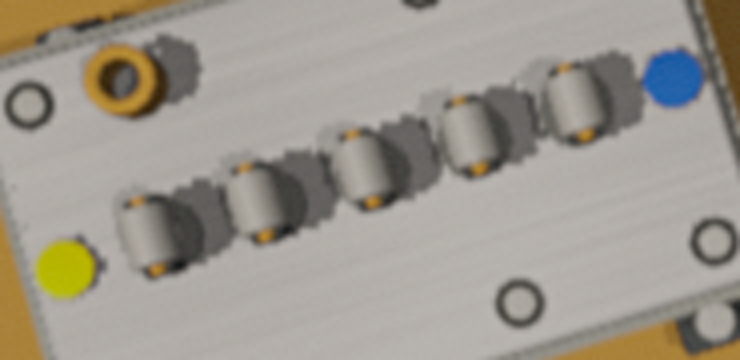

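View pics/sidec.png

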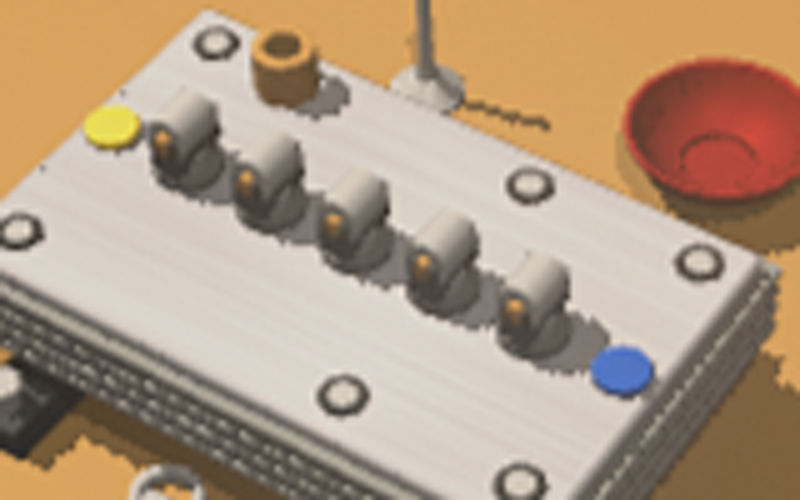

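```bash
cat > h.py <<'E'
import numpy as np
C={n:dict(np.load(n+".npz")) for n in("side","top")}
def ray(n,u,v,z):
    c=C[n]; d=c["R"].T@np.array([(u-c["cx"])/c["fx"],(v-c["cy"])/c["fy"],1]); o=-c["R"].T@c["t"]
    return o+d*(z-o[2])/d[2]
E
python3 - <<'E'
from h import *
T=lambda u,v:((u+.5)/4-.5+165,(v+.5)/4-.5+160)
S=lambda u,v:((u+.5)/5-.5+220,(v+.5)/5-.5+120)
P={}
for n,f,y,b in(("top",T,(66,268),(673,79)),("side",S,(112,125),(622,369))):
    Y=ray(n,*f(*y),95);B=ray(n,*f(*b),95);d=B-Y
    print(n,Y,B,(Y+B)/2,np.linalg.norm(d),np.degrees(np.arctan2(d[1],d[0])))
for p,q in(((137,202),(156,269)),((245,168),(265,236)),((352,134),(373,202)),((459,101),(480,169)),((565,69),(586,135))):
    print((ray("top",*T(*p),115)+ray("top",*T(*q),115))/2)
E
```

```text
top [552.31764587 205.96583762  95.        ] [623.93858855 -29.89741841  95.        ] [588.12811721  88.0342096   95.        ] 246.49753543620585 -73.10885015076306
side [551.64177469 206.18023814  95.        ] [624.06053253 -30.64954163  95.        ] [587.85115361  87.76534826  95.        ] 247.6546407299553 -72.99720614960633
[563.82500531 170.0321937  115.        ]
[576.03768987 129.487632   115.        ]
[588.5084403   89.10157225 115.        ]
[600.66809166  48.68748217 115.        ]
[612.89471861   8.4374546  115.        ]
```

Request:
play_rows:
  moves:
    - [0,0,0,0,0,0.149,0]
    - [0,0,0,0,0,0.149,0]
    - [0,0,0,0,0,0.149,0]
    - [0,0,0,0,0,0.149,0]
    - [0,0,0,0,0,0.149,0]
    - [0,0,0,0,0,0.149,0]
    - [0,0,0,0,0,0,0]
    - [0,0,0,0,0,0,0]

```text
t: 0.9
eef_pos: [230.4, 579.5, 225.2]
tcp_rot: [-3.137, 0.005, 1.859]
ft_force: [-0.1, 0.1, 0.9]
opening: 0.387
```

Request:
play_rows:
  moves:
    - [-0.045,0.019,0,0,0,0,0]
    - [-0.045,0.019,0,0,0,0,0]
    - [-0.045,0.019,0,0,0,0,0]
    - [-0.045,0.019,0,0,0,0,0]
    - [-0.045,0.019,0,0,0,0,0]
    - [-0.045,0.019,0,0,0,0,0]
    - [0,0,0,0,0,0,0]

```text
t: 1.6
eef_pos: [423.8, 349.0, 224.9]
tcp_rot: [-3.137, 0.005, 1.894]
ft_force: [-0.8, 0.2, -0.4]
opening: 0.002
```

```bash
cat >> h.py <<'E'
def rep():
    from cell import state
    from scipy.spatial.transform import Rotation as Ro
    s=state(); p=s["eef_pos"]; R=Ro.from_euler("xyz",s["tcp_rot"]); D=Ro.from_euler("xyz",[np.pi,0,np.radians(106.95)])
    u=np.array([.2915,-.9566]); w=np.array([.9566,.2915]); d=p[:2]-np.array([588,88.2])
    tip=p+R.apply([0,0,14])
    print("t",s["t"],"p",p.round(2),"tipz %.2f along %.1f across %.1f"%(tip[2],(tip[:2]-[588,88.2])@u,(tip[:2]-[588,88.2])@w),"rotfix",(R.inv()*D).as_rotvec().round(3),"F",s["ft_force"].round(2),s["opening"].round(3))
    return R,p
E
python3 -c "
from h import *
R,p=rep(); print(R.inv().apply([552-p[0],206.1-p[1],160-p[2]])/1000)"
```

```text
Traceback (most recent call last):
  File "h.py", line 12, in rep
    print("t",s["t"],"p",p.round(2),"tipz %.2f along %.1f across %.1f"%(tip[2],(tip[:2]-[588,88.2])@u,(tip[:2]-[588,88.2])@w),"rotfix",(R.inv()*D).as_rotvec().round(3),"F",s["ft_force"].round(2),s["opening"].round(3))
                                                                                                                                                                                                   ^^^^^^^^^^^^^^^^^^
AttributeError: 'float' object has no attribute 'round'
```

```bash
sed -i 's/s\["opening"\].round(3)/round(s["opening"],3)/' h.py
python3 -c "
from h import *
R,p=rep(); print(R.inv().apply([552-p[0],206.1-p[1],160-p[2]])/1000)"
```

```text
t 1.6 p [423.83 348.99 224.87] tipz 210.87 along -297.3 across -81.1 rotfix [-0.005  0.005  0.027] F [-0.82  0.16 -0.41] 0.002
[-0.17588981  0.07643334  0.06536024]
```

Request:
play_rows:
  moves:
    - [-0.044,0.019,0,-0.005,0.005,0.027,0]
    - [-0.044,0.019,0,0,0,0,0]
    - [-0.044,0.019,0.01,0,0,0,0]
    - [-0.03,0.015,0.02,0,0,0,0]
    - [-0.01,0.004,0.02,0,0,0,0]
    - [0,0,0,0,0,0,0]

```text
t: 2.2
eef_pos: [551.1, 206.1, 174.0]
tcp_rot: [3.139, -0.001, 1.888]
ft_force: [0.1, -0.0, -0.3]
opening: 0.001
```

```bash
python3 -c "
from h import *
R,p=rep(); print(R.inv().apply([552-p[0],206.1-p[1],135-p[2]])/1000)"
```

```text
t 2.2 p [551.08 206.1  174.05] tipz 160.05 along -123.6 across -0.9 rotfix [ 0.003 -0.001  0.021] F [ 0.08 -0.   -0.27] 0.001
[-0.00033215  0.00075154  0.03904716]
```

Request:
play_rows:
  moves:
    - [0,0.001,0.02,0.003,-0.001,0.021,0]
    - [0,0,0.015,0,0,0,0]
    - [0,0,0.003,0,0,0,0]
    - [0,0,0,0,0,0,0]
    - [0,0,0,0,0,0,0]

```text
t: 2.7
eef_pos: [551.1, 210.7, 138.9]
tcp_rot: [3.139, -0.001, 1.878]
ft_force: [-0.3, -0.4, 0.7]
opening: 0.006
```

```bash
python3 -c "
from h import *
for i in range(3): rep()
from cell import *;import cv2
c=read_camera('side');cv2.imwrite('pics/s1.png',cv2.resize(c['img'][60:240,180:400,::-1],None,fx=3,fy=3))
rep()"
```

```text
t 2.7 p [551.06 210.69 138.9 ] tipz 124.90 along -128.0 across 0.4 rotfix [ 0.002 -0.001  0.011] F [-0.26 -0.39  0.72] 0.006
t 2.7 p [551.06 210.69 138.9 ] tipz 124.90 along -128.0 across 0.4 rotfix [ 0.002 -0.001  0.011] F [-0.26 -0.39  0.72] 0.006
t 2.7 p [551.06 210.69 138.9 ] tipz 124.90 along -128.0 across 0.4 rotfix [ 0.002 -0.001  0.011] F [-0.26 -0.39  0.72] 0.006
t 2.75 p [551.15 210.68 139.03] tipz 125.03 along -127.9 across 0.5 rotfix [ 0.003 -0.001  0.011] F [-0.21 -0.35 -0.18] 0.008
```

View pics/s1.png

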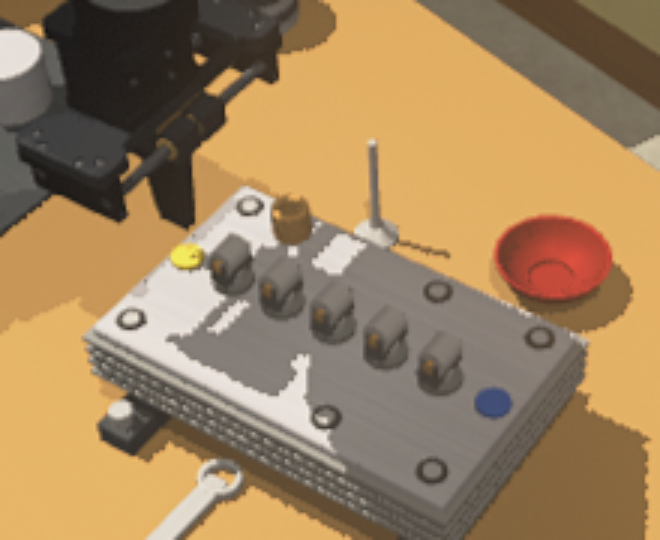

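The closed fingertips are above the yellow tag, with all five rollers up. Next I'll drop to stroke height in free space and check how it tracks.

Request:
play_rows:
  moves:
    - [-0.004,0,0.002,0,0,0.01,0]
    - [-0.004,0,0.002,0,0,0,0]
    - [-0.004,0,0,0,0,0,0]
    - [-0.004,0,0,0,0,0,0]

```text
t: 3.15
eef_pos: [556.5, 195.0, 136.6]
tcp_rot: [3.136, -0.001, 1.868]
ft_force: [-0.3, 0.4, 0.0]
opening: 0.008
```

```bash
python3 -c "
from h import *
rep()"
```

```text
t 3.15 p [556.5  194.97 136.61] tipz 122.61 along -111.3 across 1.1 rotfix [ 0.006 -0.001  0.002] F [-0.27  0.38  0.02] 0.008
```

Request:
play_rows:
  moves:
    - [0,-0.001,0.0015,0.006,0,0,0]
    - [0,0,0,0,0,0,0]

```text
t: 3.35
eef_pos: [555.8, 193.7, 135.1]
tcp_rot: [-3.141, -0.001, 1.867]
ft_force: [-0.3, -1.4, -0.8]
opening: 0.008
```

```bash
python3 -c "
from h import *
rep()"
```

```text
t 3.35 p [555.8  193.73 135.1 ] tipz 121.10 along -110.3 across -0.0 rotfix [-0.001 -0.001  0.001] F [-0.27 -1.39 -0.8 ] 0.008
```

Request:
play_rows:
  moves:
    - [-0.004,0,0,0,0,0,0]
    - [-0.004,0,0,0,0,0,0]
    - [-0.004,0,0,0,0,0,0]
    - [-0.004,0,0,0,0,0,0]

```text
t: 3.75
eef_pos: [560.7, 177.8, 135.3]
tcp_rot: [-3.141, -0.001, 1.868]
ft_force: [-1.3, -0.6, 2.7]
opening: 0.009
```

```bash
python3 -c "
from h import *
rep()"
```

```text
t 3.75 p [560.71 177.77 135.27] tipz 121.27 along -93.6 across -0.0 rotfix [-0.001 -0.001  0.001] F [-1.3  -0.57  2.75] 0.009
```

Request:
play_rows:
  moves:
    - [-0.004,0,0.0002,0,0,0,0]
    - [-0.004,0,0,0,0,0,0]

```text
t: 3.95
eef_pos: [563.3, 169.3, 135.3]
tcp_rot: [-3.141, -0.001, 1.868]
ft_force: [-0.3, -0.6, 1.6]
opening: 0.007
```

```bash
python3 -c "
from h import *
rep()
from cell import *;import cv2
for n,(a,b,c2,d) in dict(side=(100,220,210,370),top=(150,250,160,350)).items():
  c=read_camera(n);cv2.imwrite(f'pics/{n}2.png',cv2.resize(c['img'][a:b,c2:d,::-1],None,fx=4,fy=4))
rep()"
```

```text
t 3.95 p [563.33 169.28 135.32] tipz 121.32 along -84.8 across 0.0 rotfix [-0.001 -0.001  0.001] F [-0.29 -0.63  1.58] 0.007
t 4.05 p [563.36 169.1  135.27] tipz 121.27 along -84.6 across 0.0 rotfix [-0.001 -0.001  0.001] F [-0.75 -0.09  2.18] 0.006
```

View pics/side2.png

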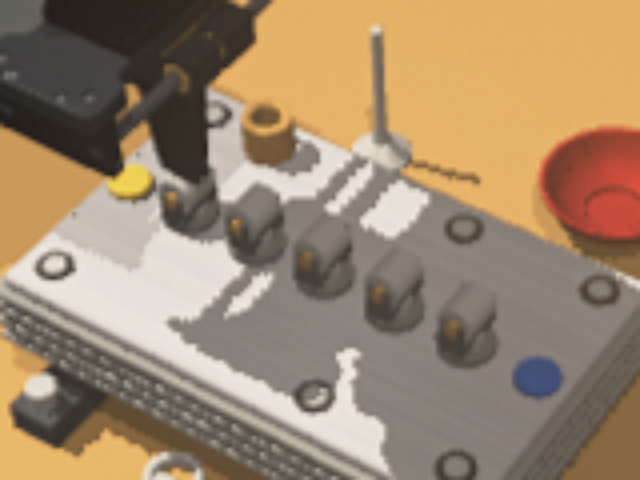

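View pics/top2.png

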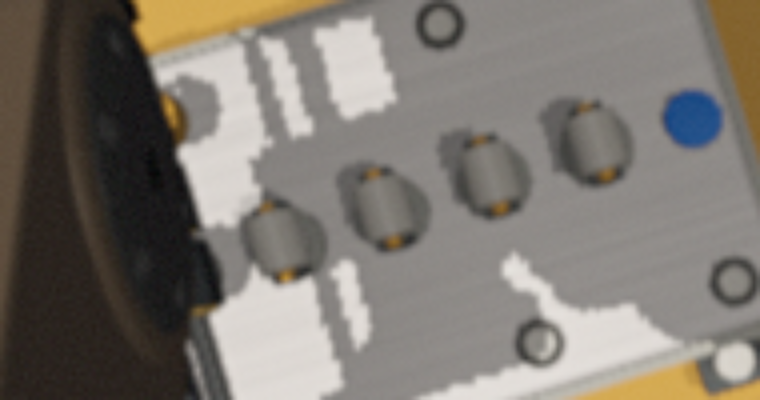

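The side view shows the fingertip on the first roller at about (188,190), visibly dipped, with the other four up and the bush untouched. The force of about 2.2 N fits a dip of just under 4 mm, so I'll continue.

Request:
play_rows:
  moves:
    - [-0.004,0,0.0002,0,0,0,0]
    - [-0.004,0,0,0,0,0,0]
    - [-0.004,0,0,0,0,0,0]
    - [-0.004,0,0,0,0,0,0]
    - [-0.004,0,0,0,0,0,0]

```text
t: 4.55
eef_pos: [569.7, 148.7, 135.0]
tcp_rot: [-3.141, -0.0, 1.868]
ft_force: [-0.4, 0.6, 0.6]
opening: 0.003
```

```bash
python3 -c "
from h import *
rep()"
```

```text
t 4.55 p [569.65 148.7  134.96] tipz 120.96 along -63.2 across 0.1 rotfix [-0.001 -0.     0.001] F [-0.44  0.57  0.58] 0.003
```

Request:
play_rows:
  moves:
    - [-0.004,0,0,0,0,0,0]
    - [-0.004,0,0,0,0,0,0]
    - [-0.004,0,0,0,0,0,0]
    - [-0.004,0,0,0,0,0,0]
    - [-0.004,0,0,0,0,0,0]

```text
t: 5.05
eef_pos: [576.1, 127.9, 135.1]
tcp_rot: [-3.141, -0.001, 1.868]
ft_force: [-0.8, -0.5, 2.5]
opening: 0.005
```

```bash
python3 -c "
from h import *
rep()"
```

```text
t 5.05 p [576.08 127.88 135.07] tipz 121.07 along -41.4 across 0.2 rotfix [-0.    -0.001  0.001] F [-0.81 -0.51  2.54] 0.005
```

Request:
play_rows:
  moves:
    - [-0.004,0,0,0,0,0,0]
    - [-0.004,0,0,0,0,0,0]
    - [-0.004,0,0,0,0,0,0]
    - [-0.004,0,0,0,0,0,0]
    - [-0.004,0,0,0,0,0,0]

```text
t: 5.55
eef_pos: [582.5, 106.9, 134.9]
tcp_rot: [-3.141, -0.001, 1.868]
ft_force: [-1.6, 1.1, 0.9]
opening: 0.007
```

```bash
python3 -c "
from h import *
rep()"
```

```text
t 5.55 p [582.46 106.92 134.9 ] tipz 120.90 along -19.5 across 0.2 rotfix [-0.    -0.001  0.001] F [-1.62  1.11  0.95] 0.007
```

Request:
play_rows:
  moves:
    - [-0.004,0,0,0,0,0,0]
    - [-0.004,0,0,0,0,0,0]
    - [-0.004,0,0,0,0,0,0]
    - [-0.004,0,0,0,0,0,0]
    - [-0.004,0,0,0,0,0,0]

```text
t: 6.05
eef_pos: [588.9, 86.1, 135.1]
tcp_rot: [-3.141, -0.001, 1.868]
ft_force: [-0.5, 0.5, 2.2]
opening: 0.005
```

```bash
python3 -c "
from h import *
rep()"
```

```text
t 6.05 p [588.9   86.14 135.09] tipz 121.09 along 2.2 across 0.3 rotfix [-0.    -0.001  0.001] F [-0.54  0.53  2.2 ] 0.005
```

Request:
play_rows:
  moves:
    - [-0.004,0,0,0,0,0,0]
    - [-0.004,0,0,0,0,0,0]
    - [-0.004,0,0,0,0,0,0]
    - [-0.004,0,0,0,0,0,0]
    - [-0.004,0,0,0,0,0,0]

```text
t: 6.55
eef_pos: [595.2, 65.2, 134.8]
tcp_rot: [-3.141, -0.001, 1.868]
ft_force: [-0.1, 1.8, 0.7]
opening: 0.002
```

```bash
python3 -c "
from h import *
rep()"
```

```text
t 6.55 p [595.24  65.23 134.83] tipz 120.83 along 24.1 across 0.2 rotfix [-0.    -0.001  0.001] F [-0.15  1.84  0.68] 0.002
```

Request:
play_rows:
  moves:
    - [-0.004,0,0,0,0,0,0]
    - [-0.004,0,0,0,0,0,0]
    - [-0.004,0,0,0,0,0,0]
    - [-0.004,0,0,0,0,0,0]
    - [-0.004,0,0,0,0,0,0]

```text
t: 7.05
eef_pos: [601.7, 44.4, 135.1]
tcp_rot: [-3.142, -0.001, 1.868]
ft_force: [0.1, 0.4, 2.7]
opening: 0.003
```

```bash
python3 -c "
from h import *
rep()"
```

```text
t 7.05 p [601.68  44.4  135.09] tipz 121.09 along 45.9 across 0.3 rotfix [-0.    -0.001  0.001] F [0.11 0.42 2.68] 0.003
```

Request:
play_rows:
  moves:
    - [-0.004,0,0,0,0,0,0]
    - [-0.004,0,0,0,0,0,0]
    - [-0.004,0,0,0,0,0,0]
    - [-0.004,0,0,0,0,0,0]
    - [-0.004,0,0,0,0,0,0]

```text
t: 7.55
eef_pos: [608.0, 23.5, 134.8]
tcp_rot: [-3.141, -0.001, 1.868]
ft_force: [-0.0, 1.1, 2.3]
opening: 0.004
```

```bash
python3 -c "
from h import *
rep()"
```

```text
t 7.55 p [607.96  23.54 134.76] tipz 120.76 along 67.7 across 0.2 rotfix [-0.    -0.001  0.001] F [-0.04  1.1   2.33] 0.004
```

Request:
play_rows:
  moves:
    - [-0.004,0,0,0,0,0,0]
    - [-0.004,0,0,0,0,0,0]
    - [-0.004,0,0,0,0,0,0]
    - [-0.004,0,0,0,0,0,0]
    - [-0.004,0,0,0,0,0,0]

```text
t: 8.05
eef_pos: [614.4, 2.6, 135.1]
tcp_rot: [3.142, -0.0, 1.868]
ft_force: [-0.2, -0.2, 2.9]
opening: 0.008
```

```bash
python3 -c "
from h import *
rep()"
```

```text
t 8.05 p [614.45   2.65 135.11] tipz 121.11 along 89.5 across 0.4 rotfix [ 0.    -0.     0.001] F [-0.22 -0.18  2.94] 0.008
```

Request:
play_rows:
  moves:
    - [-0.004,0,0,0,0,0,0]
    - [-0.004,0,0,0,0,0,0]
    - [-0.004,0,0,0,0,0,0]
    - [-0.004,0,0,0,0,0,0]
    - [-0.004,0,0,0,0,0,0]
    - [-0.004,0,0,0,0,0,0]
    - [-0.004,0,0,0,0,0,0]
    - [-0.004,0,0,0,0,0,0]

```text
t: 8.85
eef_pos: [624.3, -30.8, 134.2]
tcp_rot: [-3.14, -0.001, 1.868]
ft_force: [-0.2, 0.7, -0.7]
opening: 0.005
```

```bash
python3 -c "
from h import *
rep()"
```

```text
t 8.85 p [624.33 -30.76 134.2 ] tipz 120.20 along 124.4 across 0.1 rotfix [-0.001 -0.001  0.001] F [-0.23  0.71 -0.69] 0.005
```

Above the blue tag now. I'll lift straight up, then back the hand away so the cameras can see the row.

Request:
play_rows:
  moves:
    - [0,0,-0.02,0,0,0,0]
    - [0,0,-0.03,0,0,0,0]
    - [0,0,-0.03,0,0,0,0]
    - [-0.04,0,-0.01,0,0,0,0]
    - [-0.04,0,0,0,0,0,0]
    - [-0.04,0,0,0,0,0,0]
    - [-0.04,0,0,0,0,0,0]
    - [0,0,0,0,0,0,0]

```text
t: 9.65
eef_pos: [673.0, -190.2, 228.0]
tcp_rot: [-3.14, -0.0, 1.87]
ft_force: [-0.8, 0.6, -0.7]
opening: 0.005
```

Request:
play_rows:
  moves:
    - [0,0,0,0,0,0,0]
    - [0,0,0,0,0,0,0]
    - [0,0,0,0,0,0,0]

```text
t: 9.95
eef_pos: [672.4, -189.9, 227.4]
tcp_rot: [-3.139, -0.001, 1.87]
ft_force: [0.3, 0.7, -0.4]
opening: 0.005
```

```bash
python3 -c "
from h import *
rep()
from cell import *;import cv2
for n in('side','top'):
  c=read_camera(n);cv2.imwrite(f'pics/{n}9.png',c['img'][:,:,::-1])
rep()"
```

```text
t 9.95 p [ 672.42 -189.9   227.41] tipz 213.41 along 290.6 across -0.3 rotfix [-0.002 -0.001  0.003] F [ 0.28  0.73 -0.41] 0.005
t 10.05 p [ 672.5  -189.76  227.56] tipz 213.56 along 290.5 across -0.2 rotfix [-0.002 -0.001  0.004] F [-0.28 -0.68  0.31] 0.006
```

View pics/side9.png

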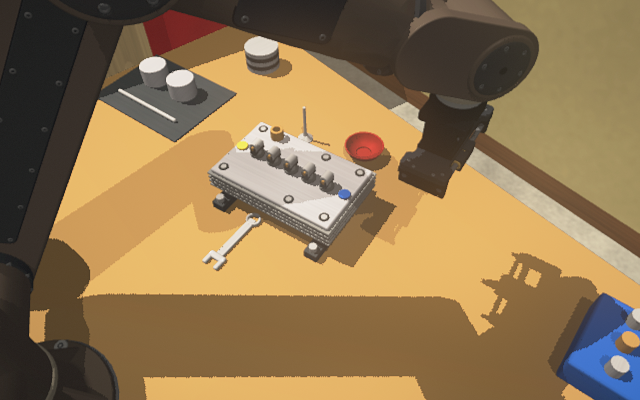

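View pics/top9.png

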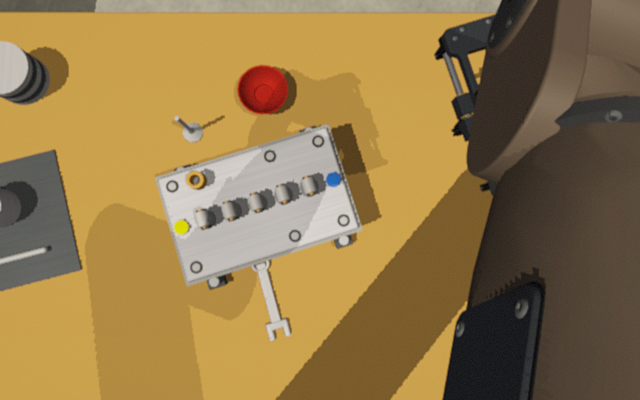

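Both views show the rollers, top view (204,217) to (309,186), back where they started. The bush (195,180), valve, dish and wrench haven't moved, and the hand is well clear.

```bash
python3 -c "
from cell import *
print(job_done())"
```

```text
the job is handed in; nothing more can be done
None
```

The stroke is done and the job is handed in. With the gripper shut, I drew the fingertips from above the yellow tag to above the blue tag at about 40 mm/s, and each of the five rollers dipped about 4 mm in turn.

- **Depth:** the fingertips read 120.8–121.3 mm above the bench while on the rollers, against roller tops at 125 mm. That means dips of about 3.7–4.2 mm, far from the 10 mm stop.
- **Force:** the upward force on the rollers read 1.6–2.9 N, which fits the 0.6 N/mm springs, though the sensor noise was up to about 1 N. I read the force and depth only between short moves, so a brief peak could have been missed.
- **Final check:** in both camera views all five rollers look up. The bush, valve, dish and wrench are where they started. The hand is about 290 mm from the head's centre with the fingertips 213 mm above the bench, at about 10 s of the 48 s limit. No check failed or disagreed.

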